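# Fetch the torque driver from the drawer under the instrument shelf

## Robot

A 6-joint arm with a two-finger parallel gripper is mounted at the origin on the work surface. World frame = base frame: x ahead of the robot, y to its left, z up, the work surface at z = 0. Lengths are in m, angles in rad, forces in N, time in s.
With the tool pointing down it reaches from about 0.25 to 0.725 m from the base axis. Payload 4 kg.
Tool frame: the origin (TCP) lies midway between the tips of the shut fingers; the grasp point (between the pads) lies 19 mm behind it (bot.grip_point_offset is the distance from the TCP to the grasp point, in m); z points along the fingers, y is the line along which they close (so a half turn about z gives the same grasp; the last joint's range is limited). The gripper opens to 85 mm and grips with 20 to 120 N. Pads are 22 mm wide; open, the fingers measure 114 mm over their backs; the gripper's body (76 mm by 85 mm) begins 54 mm behind the grasp point. The pads swing forward as they close: fully open they stand 13 mm farther back than shut.
Start: joints at [1.272, 0.241, 0.005, 1.335, 0, 1.571], TCP at [0.147, 0.478, 0.231] pointing down, gripper open.
Joint ranges: [-2.72, 2.72], [-1.05, 1.87], [-1.09, 1.28], [-1.99, 2.15], [-1.42, 1.44], [-3.14, 3.14]. Speed limits (rad/s): [2.79, 2.79, 3.14, 3.14, 3.14, 3.14].

## Interface

Orientations are given as a unit quaternion [x, y, z, w].
In Python, from workcell import bot gives the robot as it stands.
- The arm moves only by the tool step_arm, never from a script. Its argument "targets" is text: rows parted by semicolons, each of 7 numbers parted by spaces: the opening, from -1 (shut) to 1 (fully open), so that 0 is half open, then the shift along the world's x, y, z normalised to -1 to 1, where 1 is 0.5 m, then the turn, a rotation vector about the world's x, y, z normalised to -1 to 1, where 1 is pi/4 rad. In form: gripper x y z wx wy wz; .... A call has 1 to 10 rows; each row is the pose to reach, as a shift and turn from the pose commanded when the call began; what a row does not reach only later rows make up. A row lasts 1/12 s, in which the tool goes at most 41.7 mm and 7.16 degrees, less where a joint would pass 70% of its speed; a pose out of reach is approached as far as the arm can. A call with a number of a shift or a turn outside -1 to 1 is refused whole. A call with a gripper value outside its range is refused whole. The fingers move at their own pace and stop on an object; the grip force is fixed at half the most. Time passes only in rows, so rows that repeat a pose let the fingers close. It gives the time, the measured TCP pose, the force, the opening and the grip force at its end, in the units of the state.
- bot.get_obs(): the state, without advancing time (a new reading comes with each control period).
- bot.camera(name): name is "scene" or "top"; returns the picture (480x640x3 uint8, red, green, blue); there is no depth.
- bot.camera_info(name): a dict with "vertical_fov" (degrees; the focal length in pixels is half the picture's height over the tangent of half this angle, whatever the lens; pixels are square), "cx", "cy" (the principal point, pixels), "pose" (4x4, takes a point from camera to world coordinates). Camera axes: x right, y up, looking along -z (the intrinsics and any distortion apply to the point x, -y, -z); pixel columns grow to the right and rows downward; lengths in m; the calibration is good to about 2 mm. A picture is of the moment at which its call begins. camera_info takes no time and is no camera call.
- bot.job_done(): hands the job in; it is judged then, once.
The state is a dict: "clock": time; "joint_pos": joint angles; "joint_vel": joint speeds; "tau": joint torques, N m; "eef_pos": TCP position; "tool_rot": TCP orientation; "ft_force": force on the tool from outside, world axes, zero at the start; "ft_torque": the same for the moment, N m; "grip_width": finger opening in m; "grasp_force": force on a finger pad.
Only numpy, scipy, OpenCV 4.12 (cv2) and the standard library are available. Lean on these libraries where they do the work, as an engineer would, in place of code of your own. Each camera call takes 0.05 s, during which the arm holds its last target. There are 200 camera calls.

## Task

Fetch the torque driver for the next job: pull the top drawer of the bench cabinet right out (the instrument shelf hangs over it, so come at the handle on a slant), lift the torque driver out and lay it flat in the black tool tray without dropping it. Then push the drawer fully shut. The pliers and the spanner stay in the drawer, the lower drawer stays shut, and the meter, spool, carton and dish stay where they stand.

Things in the scene. Friction and masses are not known exactly. Their poses are not given: they have to be found in the camera images.
- drawer_top_handle (a point): Middle of the top drawer's handle, on the bar's axis: a level round steel bar 10 mm thick, 130 mm long, 45 mm in front of the drawer front, on two posts 120 mm apart; 126 mm above the bench. Moves with the drawer. +x points into the cabinet (pull along -x, push along +x), y lies along the bar, z up. The lower drawer has a like handle 75 mm below.
- shelf_edge (a point): Middle of the lower front edge of the fixed instrument shelf over the cabinet, 262 mm above the bench; axes as the handle's. The shelf is 440 mm wide in y and its edge overhangs the shut drawer's handle by 12 mm, so a gripper pointing straight down cannot reach the handle; one tilted about 40 degrees (fingers pointing down and +x, its body out to -x) can.
- drawer_top (a joint): How far the top drawer is open, m: 0 fully shut, 0.22 at its stop. Starts within 8 mm of shut. Slides stiffly with about 3 N of friction and stays where it is left.
- drawer_top_floor (a point): Middle of the top drawer's inner floor, 97 mm above the bench; axes as the handle's; moves with the drawer. Inside: 228 mm long in x, 324 mm wide in y, side walls 39 mm high, two partitions 22 mm high and 4 mm thick at y = -54.7 and +54.7 mm, making three lanes 105 mm wide that run in x. The handle's bar lies at x = -180 mm, and the front's inside at x = -114 mm.
- driver_grip (a point): The torque driver: like a thick screwdriver, 170 mm long, 0.24 kg, lying in one of the drawer's lanes (which one varies). Point on its axis, 17 mm above what it lies on, in its black eight-sided grip (34 mm across flats; reaches 50 mm back to the butt, 55 mm forward, then a silver sleeve 26 mm thick, 32 mm long, and a thin 33 mm bit). +x towards the bit, z up. It balances at this point within 15 mm.
- pliers: Long-nose pliers lying in another lane, 160 mm long, 60 mm over the handles at most, 16 mm high; stays in the drawer. Origin at mid-length on the underside, +x towards the jaws.
- spanner: Steel spanner lying in the third lane, 165 mm long, 38 mm wide, 8 mm high; stays in the drawer. Origin at mid-length on the underside, +x towards the open jaw.
- drawer_low (a joint): How far the lower drawer is open, m; starts shut and stays shut.
- tray_in (a point): Middle of the inner floor of the black tool tray, which is fixed on the bench: 250 mm long in x and 150 mm wide in y outside, walls 5 mm thick and 25 mm high in all, inner floor 5 mm above the bench. z up.
- meter: Bystander: grey hand-held multimeter lying on the bench, 160 x 76 x 43 mm. Origin under its middle.
- spool: Bystander: spool standing on the bench, 64 mm in diameter, 52 mm high. Origin under its middle.
- carton: Bystander: square white and green wipes carton, 120 x 120 x 86 mm. Origin under its middle.
- dish: Bystander: round black parts dish, 130 mm in diameter, 30 mm high. Origin under its middle.

How it is judged:
On the way, in this order (a step that is already met when the one before it is completed fails the run):
1. the top drawer is pulled out, at least 170 mm open (value of joint drawer_top above 0.17 m), for 0.2 s.
2. the torque driver lies flat in the tray, let go and at rest (x of driver_grip in the frame of tray_in between -0.085 and 0.085 m and y of driver_grip in the frame of tray_in between -0.06 and 0.06 m and height (world z) of driver_grip below 0.03 m and angle between driver_grip's own x axis and vertical between 1.45 and 1.69 rad and contact force between the fingers and driver below 0.1 N and linear speed of driver below 0.02 m/s), for 0.2 s.
At the end, for the whole second after the job is handed in: The top drawer is shut to within 6 mm with the pliers and the spanner lying in it, and the torque driver lies flat (within 7 degrees of level) and at rest on the floor of the tool tray, inside its walls (value of joint drawer_top below 0.006 m and x of driver_grip in the frame of tray_in between -0.085 and 0.085 m and y of driver_grip in the frame of tray_in between -0.06 and 0.06 m and height (world z) of driver_grip below 0.03 m and angle between driver_grip's own x axis and vertical between 1.45 and 1.69 rad and linear speed of driver below 0.02 m/s and x of pliers in the frame of drawer_top_floor between -0.1 and 0.1 m and y of pliers in the frame of drawer_top_floor between -0.16 and 0.16 m and z of pliers in the frame of drawer_top_floor between -0.01 and 0.03 m and x of spanner in the frame of drawer_top_floor between -0.1 and 0.1 m and y of spanner in the frame of drawer_top_floor between -0.16 and 0.16 m and z of spanner in the frame of drawer_top_floor between -0.01 and 0.03 m); the robot touches nothing.
It fails at once if the torque driver is dropped (falls free of the fingers faster than 0.6 m/s, about 20 mm) (linear speed of driver above 0.6 m/s and contact force between the fingers and driver below 0.1 N).
It fails at once if the lower drawer is pulled open by more than 20 mm (value of joint drawer_low above 0.02 m).
It fails at once if the meter, spool, carton or dish is moved by more than 30 mm (distance of any of meter, spool, carton, dish from where it was at the start of the episode above 0.03 m).
It also fails if it takes over 70 s, if anything falls off the work surface, if the arm or the gripper's body presses on something with over 40 N, if the wrist force passes 120 N, or if a joint passes its speed limit or range.

## Working session

There is one attempt and no reset: what is moved stays moved. The work goes in short steps, Python scripts to look and compute and a tool call to move; the robot and the scene stay as the last step left them, time stands still between calls to the robot, and variables do not carry over. Pictures are saved under pics/ and viewed, at most 10 in all, crops included, and the job is handed in when it is done.

Besides the shell and the picture viewer there is one more tool, called as a command line: name --argument value ..., lists and objects as JSON in quotes. step_arm: Moves the arm, as the interface text tells. Scaled input: -1 to 1 covers 0.5 m each way for a shift and pi/4 rad each way for a turn. Its arguments: {"type":"object","properties":{"targets":{"type":"string"}},"required":["targets"]}

```bash
mkdir -p pics; ls; python3 - <<'E'
from workcell import bot
import cv2,json
for n in("scene","top"):
    cv2.imwrite(f"pics/{n}0.png",bot.camera(n)[:,:,::-1]); i=bot.camera_info(n); print(n,{k:(v if not hasattr(v,'tolist') else v.tolist()) for k,v in i.items()})
o=bot.get_obs();print(o,bot.grip_point_offset)
E
```

```text
pics
scene {'vertical_fov': 45.61950498921829, 'cx': 316.2219220231821, 'cy': 241.28698593580162, 'pose': [[0.9707396171814576, 0.22997416667589243, -0.06911207055302025, 0.4746218642091034], [-0.23996647093119514, 0.9182499449731801, -0.3150129066968201, -0.4256012689308569], [-0.008982675727458499, 0.32238008812344543, 0.9465676892427158, 1.37969828445373], [0.0, 0.0, 0.0, 1.0]]}
top {'vertical_fov': 50.13071747654697, 'cx': 318.3035188327529, 'cy': 240.7346851731579, 'pose': [[-0.0046530353609354124, 0.9896772590906839, -0.14323851472519858, 0.41874625057484743], [-0.9999889637492356, -0.0046980645886761626, 2.385059440849027e-05, -0.026125554179157708], [-0.0006493394028631466, 0.14323704488669012, 0.9896881970249359, 1.1630264137635014], [0.0, 0.0, 0.0, 1.0]]}
{'clock': 0.1, 'joint_pos': array([1.27198852e+00, 2.41327163e-01, 3.85946172e-03, 1.33523248e+00,
       3.07635607e-05, 1.57082752e+00]), 'joint_vel': array([-0.00152943, -0.00223902,  0.00294568, -0.00110289, -0.00052893,
        0.00280832]), 'tau': array([-1.44953528e-04, -3.73137760e+01,  2.53010434e+01,  1.08148536e-02,
        1.03764302e-05,  1.20575319e-05]), 'eef_pos': array([0.14701129, 0.47729391, 0.23050743]), 'tool_rot': array([ 1.48864070e-01,  9.88857210e-01, -9.39035954e-04, -1.56888956e-04]), 'ft_force': array([-0.02465826, -0.1001411 ,  0.3206407 ]), 'ft_torque': array([ 0.02700449,  0.01559125, -0.06349943]), 'grasp_force': 0.0, 'grip_width': 0.08538503376393942} 0.0187
```

View pics/scene0.png

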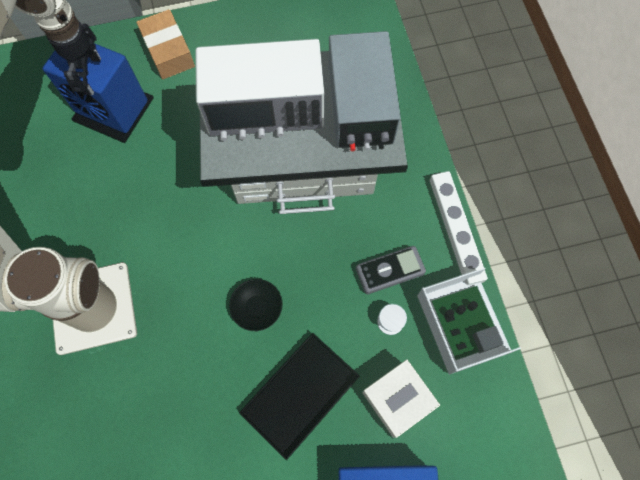

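View pics/top0.png

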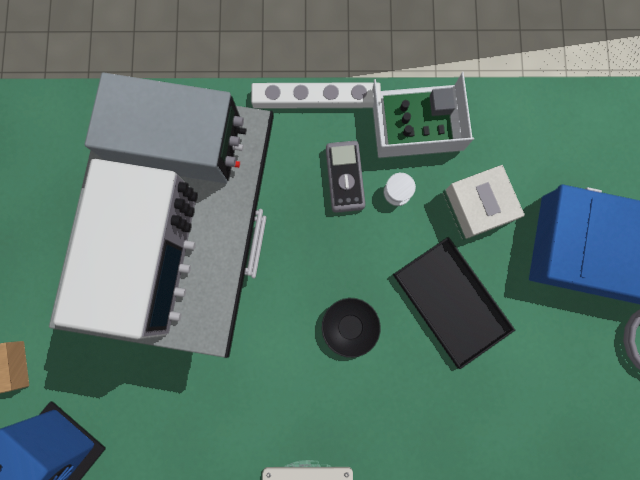

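```bash
python3 - <<'E'
import cv2,numpy as np
a=cv2.imread("pics/scene0.png")[160:230,190:410]; b=cv2.imread("pics/top0.png")[100:360,210:290]
a=cv2.resize(a,None,fx=3.5,fy=3.5,interpolation=cv2.INTER_CUBIC)
b=cv2.resize(cv2.rotate(b,cv2.ROTATE_90_COUNTERCLOCKWISE),None,fx=3,fy=3,interpolation=cv2.INTER_CUBIC)
w=800;c=np.zeros((a.shape[0]+b.shape[0],w,3),np.uint8)
c[:a.shape[0],:a.shape[1]]=a;c[a.shape[0]:,:b.shape[1]]=b
cv2.imwrite("pics/crop0.png",c);print(a.shape,b.shape)
E
```

```text
(245, 770, 3) (240, 780, 3)
```

View pics/crop0.png

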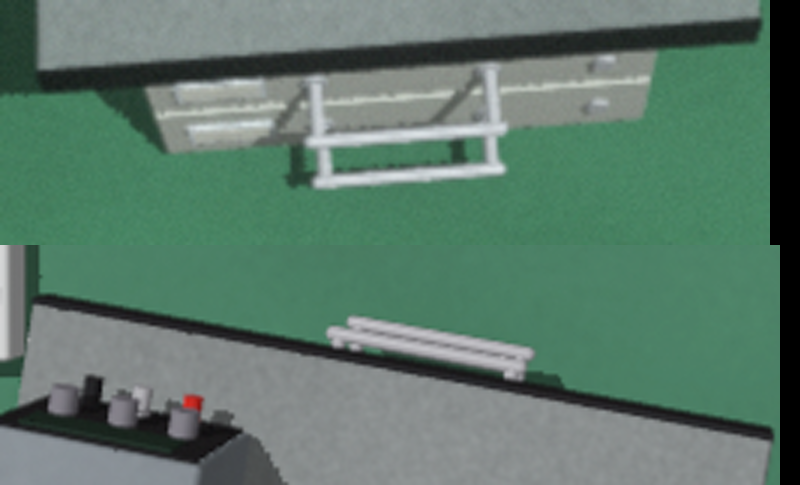

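```bash
cat > h.py <<'E'
import numpy as np, cv2
from workcell import bot
from scipy.spatial.transform import Rotation as R
def ray(n,u,v):
    i=bot.camera_info(n);f=240/np.tan(np.radians(i["vertical_fov"])/2);P=np.array(i["pose"])
    d=P[:3,:3]@np.array([(u-i["cx"])/f,-(v-i["cy"])/f,-1]);return P[:3,3],d
def onz(n,u,v,z):
    o,d=ray(n,u,v);return o+d*(z-o[2])/d[2]
def proj(n,p):
    i=bot.camera_info(n);f=240/np.tan(np.radians(i["vertical_fov"])/2);P=np.array(i["pose"])
    c=P[:3,:3].T@(np.array(p)-P[:3,3]);return np.array([i["cx"]+f*c[0]/-c[2],i["cy"]-f*c[1]/-c[2]])
E
python3 - <<'E'
from h import *
np.set_printoptions(precision=4,suppress=True)
pts={'bar':(.126,[('scene',277.4,200.6),('scene',334.6,196.6),('top',261,209.3),('top',250.3,274)]),
'low':(.051,[('scene',279.4,212.6),('scene',334.3,208.3),('top',264.7,216),('top',253.7,277.3)]),
'shelf':(.262,[('scene',201.4,185.7),('scene',406.3,172),('top',273,112.7),('top',228.3,357)])}
for k,(z,l) in pts.items():
    for q in l: print(k,q[0],onz(q[0],q[1],q[2],z))
def blob(n,z,box):
    im=bot.camera(n) if False else cv2.imread(f"pics/{n}0.png")
    m=np.zeros(im.shape[:2],np.uint8);x0,y0,x1,y1=box
    m[y0:y1,x0:x1]=(im[y0:y1,x0:x1].max(2)<60)*255
    c=max(cv2.findContours(m,0,2)[0],key=cv2.contourArea);r=cv2.minAreaRect(c)
    B=cv2.boxPoints(r);W=np.array([onz(n,u,v,z) for u,v in B]);print(n,r);print(W[:,:2],W.mean(0)[:2],np.linalg.norm(np.diff(W,axis=0),axis=1))
for n,b in(('scene',(235,330,362,460)),('top',(390,236,518,370))): blob(n,.025,b)
for n,b in(('scene',(222,270,290,335)),('top',(318,294,385,360))): blob(n,.03,b)
for n,u,v,z in(('top',346,175,.043),('top',400,188,.052),('top',484,202,.086)):print(onz(n,u,v,z))
E
```

```text
bar scene [0.5011 0.1134 0.126 ]
bar scene [0.6357 0.0902 0.126 ]
bar top [0.6348 0.0916 0.126 ]
bar top [0.5015 0.1117 0.126 ]
low scene [0.5004 0.1127 0.051 ]
low scene [0.6366 0.0904 0.051 ]
low top [0.6354 0.0918 0.051 ]
low top [0.5003 0.1142 0.051 ]
shelf scene [0.3476 0.1284 0.262 ]
shelf scene [0.7824 0.0523 0.262 ]
shelf top [0.7877 0.0561 0.262 ]
shelf top [0.3481 0.1294 0.262 ]
scene ((297.3558349609375, 393.6059265136719), (70.9278335571289, 112.15463256835938), 42.07501983642578)
[[ 0.2922 -0.3268]
 [ 0.5034 -0.1829]
 [ 0.5958 -0.3201]
 [ 0.3861 -0.4543]] [ 0.4444 -0.321 ] [0.2555 0.1654 0.249 ]
top ((453.10260009765625, 302.5422058105469), (116.08164978027344, 69.19535827636719), 55.265140533447266)
[[ 0.5068 -0.1885]
 [ 0.5948 -0.3183]
 [ 0.3832 -0.4541]
 [ 0.2998 -0.3263]] [ 0.4461 -0.3218] [0.1568 0.2514 0.1527]
scene ((254.5, 304.5), (51.0, 53.0), 90.0)
[[ 0.3403 -0.0186]
 [ 0.4662 -0.0501]
 [ 0.4386 -0.1721]
 [ 0.3164 -0.1417]] [ 0.3904 -0.0956] [0.1298 0.1251 0.126 ]
top ((350.2500305175781, 327.2500305175781), (58.68986129760742, 57.982757568359375), 45.0)
[[ 0.393  -0.005 ]
 [ 0.4817 -0.0955]
 [ 0.3911 -0.1846]
 [ 0.3044 -0.0942]] [ 0.3925 -0.0948] [0.1267 0.1271 0.1253]
[ 0.7298 -0.0891  0.043 ]
[ 0.697  -0.2081  0.052 ]
[ 0.6568 -0.3817  0.086 ]
```

Scene: the top bar runs (277,201)–(335,197) under the shelf edge (201,186)–(406,172). Top: the bar runs (261,209)–(250,274) and the tray corners are near (450,240), (513,327), (460,367), (393,276). Handle middle comes out at (0.568, 0.102), with cabinet +x heading about 80.5°. I'll go round the cabinet first.

step_arm --targets "-0.3 -0.02 -0.19 0.14 0 0 0; -0.3 -0.034 -0.374 0.14 0 0 0; -0.3 -0.034 -0.374 0.14 0 0 0; -0.3 -0.034 -0.374 0.14 0 0 0; -0.3 -0.034 -0.374 0.14 0 0 0; -0.3 0.146 -0.654 0.14 0 0 0; -0.3 0.146 -0.654 0.14 0 0 0; -0.3 0.146 -0.654 0.14 0 0 0; -0.3 0.146 -0.654 0.14 0 0 0; -0.3 0.146 -0.654 0.14 0 0 0"

```text
clock: 0.93
eef_pos: [0.2234, 0.1443, 0.3013]
tool_rot: [0.158, 0.987, -0.001, 0.001]
ft_force: [0.4, 1.0, 0.6]
grip_width: 0.0302
grasp_force: 0.0
```

step_arm --targets "-0.3 0.05 -0.2 0 0 0 0; -0.3 0.094 -0.388 0 0 0 0; -0.3 0.094 -0.388 0 0 0 0; -0.3 0.3 -0.43 0.04 0 0 0.19; -0.3 0.614 -0.448 0.04 0 0 0.19; -0.3 0.614 -0.448 0.04 0 0 0.19; -0.3 0.614 -0.448 0.04 0 0 0.19; -0.3 0.614 -0.448 0.04 0 0 0.19; -0.3 0.614 -0.448 0.04 0 0 0.19; -0.3 0.614 -0.448 0.04 0 0 0.19"

```text
clock: 1.77
eef_pos: [0.5142, -0.0689, 0.3197]
tool_rot: [0.075, 0.997, 0.0, -0.001]
ft_force: [0.9, -0.4, 0.1]
grip_width: 0.0302
grasp_force: 0.0
```

step_arm --targets "-0.3 0 0 0 0.3 -0.05 0; -0.3 0 0 0 0.6 -0.1 0; -0.3 0 0 0 0.876 -0.147 0; -0.3 0 0 0 0.876 -0.147 0; -0.3 0 0 0 0.876 -0.147 0; -0.3 0 0 0 0.876 -0.147 0; -0.3 0 0 0 0.876 -0.147 0; -0.3 0 0 0 0.876 -0.147 0; -0.3 0 0 0 0.876 -0.147 0"

```text
clock: 2.52
eef_pos: [0.5128, -0.0678, 0.3206]
tool_rot: [0.07, 0.937, 0.34, 0.031]
ft_force: [-0.4, -0.2, 0.4]
grip_width: 0.0298
grasp_force: 0.0
```

```bash
cat > want.py <<'E'
from h import *
np.set_printoptions(precision=4,suppress=True)
a=np.array([np.sin(np.radians(9.5)),np.cos(np.radians(9.5)),0]);Z=np.array([0,0,1.]);b=np.cross(Z,a)
def tilt(d):
    t=np.radians(d);y=np.cos(t)*a+np.sin(t)*Z;z=np.sin(t)*a-np.cos(t)*Z
    return R.from_matrix(np.c_[np.cross(y,z),y,z])
def go(p,Rt):
    o=bot.get_obs();w=(Rt*R.from_quat(o["tool_rot"]).inv()).as_rotvec()
    print("shift/0.5",(np.array(p)-o["eef_pos"])/.5,"turn",w/(np.pi/4))
E
python3 - <<'E'
from want import *
o=bot.get_obs();print(o["joint_pos"],o["eef_pos"],R.from_quat(o["tool_rot"]).as_matrix())
Rt=tilt(40);zt=Rt.as_matrix()[:,2];h=np.array([.5683,.1017,.126])
for s in(-.1,.017): go(h+s*zt,Rt)
E
```

```text
[-0.4955  0.3827  0.242   1.6942  0.652  -0.4364] [ 0.5128 -0.0678  0.3206] [[-0.9883  0.1098  0.1059]
 [ 0.1522  0.7595  0.6324]
 [-0.011   0.6412 -0.7673]]
shift/0.5 [ 0.0898  0.2122 -0.236 ] turn [ 0.0048  0.0134 -0.0165]
shift/0.5 [ 0.1146  0.3606 -0.4152] turn [ 0.0048  0.0134 -0.0165]
```

step_arm --targets "-0.3 0.045 0.106 -0.118 0 0.013 -0.016; -0.3 0.09 0.212 -0.236 0 0.013 -0.016; -0.3 0.09 0.212 -0.236 0 0.013 -0.016; -0.3 0.09 0.212 -0.236 0 0.013 -0.016; -0.3 0.09 0.212 -0.236 0 0.013 -0.016; -0.3 0.09 0.212 -0.236 0 0.013 -0.016; -0.3 0.098 0.262 -0.296 0 0.013 -0.016; -0.3 0.098 0.262 -0.296 0 0.013 -0.016; -0.3 0.098 0.262 -0.296 0 0.013 -0.016"

```text
clock: 3.27
eef_pos: [0.5613, 0.0636, 0.1733]
tool_rot: [0.077, 0.937, 0.34, 0.028]
ft_force: [1.3, -0.1, -0.2]
grip_width: 0.0298
grasp_force: 0.0
```

```bash
python3 - <<'E'
from want import *
Rt=tilt(40);zt=Rt.as_matrix()[:,2];h=np.array([.5683,.1017,.126])
go(h+.017*zt,Rt)
s=bot.camera("scene")[:,:,::-1][130:260,200:400];t=bot.camera("top")[:,:,::-1][170:300,210:410]
cv2.imwrite("pics/c1.png",cv2.resize(np.vstack([s,t]),None,fx=2.3,fy=2.3,interpolation=2))
E
```

```text
shift/0.5 [ 0.0176  0.0977 -0.1207] turn [ 0.0037  0.0009 -0.0022]
```

View pics/c1.png

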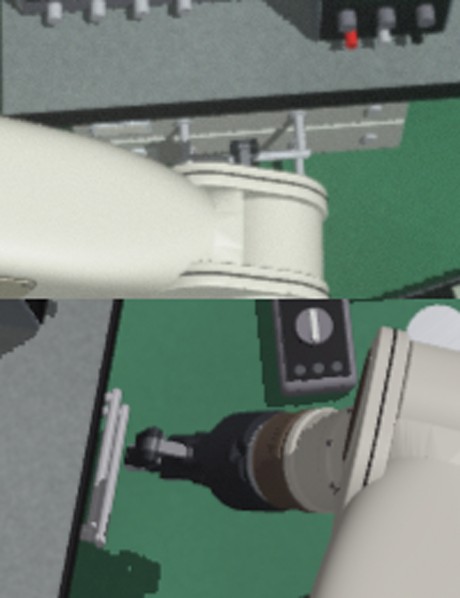

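The crop shows the fingers lined up in front of the middle of the bar, near crop (145,450) in the lower panel, with no contact yet. Closing in.

step_arm --targets "-0.3 0.006 0.033 -0.04 0 0 0; -0.3 0.012 0.065 -0.08 0 0 0; -0.3 0.018 0.098 -0.121 0 0 0; -0.3 0.018 0.098 -0.121 0 0 0; -0.3 0.018 0.098 -0.121 0 0 0; -0.3 0.018 0.098 -0.121 0 0 0"

```text
clock: 3.87
eef_pos: [0.5719, 0.1107, 0.1138]
tool_rot: [0.078, 0.937, 0.34, 0.03]
ft_force: [-0.6, -0.4, -0.1]
grip_width: 0.03
grasp_force: 0.0
```

step_arm --targets "-1 0 0 0 0 0 0; -1 0 0 0 0 0 0; -1 0 0 0 0 0 0; -1 0 0 0 0 0 0; -1 0 0 0 0 0 0; -1 0 0 0 0 0 0"

```text
clock: 4.37
eef_pos: [0.5726, 0.1118, 0.1157]
tool_rot: [0.077, 0.936, 0.342, 0.031]
ft_force: [-1.4, 1.9, 6.1]
grip_width: 0.008
grasp_force: 58.6
```

step_arm --targets "-1 -0.004 -0.025 0 0 0 0; -1 -0.012 -0.075 0 0 0 0; -1 -0.021 -0.125 0 0 0 0; -1 -0.029 -0.175 0 0 0 0; -1 -0.038 -0.225 0 0 0 0; -1 -0.046 -0.275 0 0 0 0; -1 -0.054 -0.325 0 0 0 0; -1 -0.063 -0.375 0 0 0 0; -1 -0.069 -0.412 0 0 0 0; -1 -0.069 -0.412 0 0 0 0"

```text
clock: 5.2
eef_pos: [0.5373, -0.0989, 0.1156]
tool_rot: [0.08, 0.937, 0.34, 0.032]
ft_force: [-4.7, -2.5, 11.2]
grip_width: 0.0075
grasp_force: 62.2
```

step_arm --targets "-0.3 0 0 0 0 0 0; -0.3 0 0 0 0 0 0; -0.3 0 0 0 0 0 0; -0.3 0 0 0 0 0 0; -0.3 -0.01 -0.06 0.07 0 0 0; -0.3 -0.02 -0.12 0.14 0 0 0; -0.3 -0.028 -0.166 0.2 0 0 0; -0.3 -0.028 -0.166 0.2 0 0 0; -0.3 -0.15 -0.25 0.5 0 0 0; -0.3 -0.15 -0.25 0.5 0 0 0"

```text
clock: 6.03
eef_pos: [0.4909, -0.1975, 0.2859]
tool_rot: [0.078, 0.936, 0.341, 0.027]
ft_force: [1.7, -0.9, 0.1]
grip_width: 0.0302
grasp_force: 0.0
```

step_arm --targets "0.2 -0.25 -0.4 0.25 -0.4 0.07 0; 0.2 -0.25 -0.4 0.25 -0.876 0.147 0; 0.2 -0.25 -0.4 0.25 -0.876 0.147 0; 0.2 -0.25 -0.4 0.25 -0.876 0.147 0; 0.2 -0.25 -0.4 0.25 -0.876 0.147 0; 0.2 -0.25 -0.4 0.25 -0.876 0.147 0; 0.2 -0.25 -0.4 0.25 -0.876 0.147 0; 0.2 -0.25 -0.4 0.25 -0.876 0.147 0; 0.2 -0.25 -0.4 0.25 -0.876 0.147 0"

```text
clock: 6.78
eef_pos: [0.3668, -0.3981, 0.4117]
tool_rot: [0.083, 0.997, -0.001, 0.001]
ft_force: [-0.2, -0.7, 0.4]
grip_width: 0.0516
grasp_force: 0.0
```

```bash
python3 - <<'E'
from want import *
o=bot.get_obs();print(o["joint_pos"],o["eef_pos"],o["ft_force"])
for n in("scene","top"): cv2.imwrite(f"pics/{n}2.png",bot.camera(n)[:,:,::-1])
s=cv2.imread("pics/scene2.png")[140:320,190:410];t=cv2.imread("pics/top2.png")[140:350,210:430]
s=cv2.resize(s,None,fx=1.8,fy=1.8);t=cv2.resize(t,None,fx=1.8,fy=1.8)
c=np.zeros((378,800,3),np.uint8);c[:324,:396]=s;c[:378,400:796]=t;cv2.imwrite("pics/c2.png",c)
E
```

```text
[-0.8262  0.3414  0.6086  1.8361 -0.0003 -0.6598] [ 0.3668 -0.3981  0.4117] [-0.2005 -0.7443  0.3639]
```

View pics/c2.png

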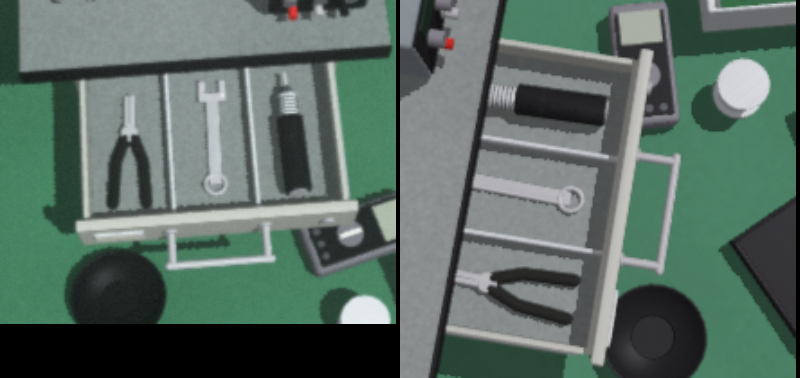

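The crop shows the drawer open, with the pliers left, the spanner in the middle and the driver in the right lane, bit inward (grip crop (515–607, 85–125) top, (275–312, 112–195) scene).

```bash
python3 - <<'E'
from want import *
def grip(n,box):
    im=cv2.imread(f"pics/{n}2.png");x0,y0,x1,y1=box
    m=np.zeros(im.shape[:2],np.uint8);m[y0:y1,x0:x1]=(im[y0:y1,x0:x1].max(2)<75)*255
    c=max(cv2.findContours(m,0,2)[0],key=cv2.contourArea);r=cv2.minAreaRect(c);B=cv2.boxPoints(r)
    W=np.array([onz(n,u,v,.114) for u,v in B]);d=[W[1]-W[0],W[2]-W[1]];L=max(d,key=np.linalg.norm)
    L=L*np.sign(L[1]);print(n,r,"ctr",W.mean(0),"L",[np.linalg.norm(x) for x in d],"head",np.degrees(np.arctan2(L[1],L[0])))
grip("top",(268,180,330,214));grip("scene",(338,198,368,252))
# handle ends top: 
for q in((677,155),(661,270)): print(onz("top",210+(q[0]-400)/1.8,140+q[1]/1.8,.126))
for q in((168,265),(272,261)): print(onz("scene",190+q[0]/1.8,140+q[1]/1.8,.126))
E
```

```text
top ((298.6460266113281, 198.42901611328125), (50.84760284423828, 17.879981994628906), 7.765166282653809) ctr [0.6602 0.0146 0.114 ] L [np.float64(0.038225124020515665), np.float64(0.10669997219510875)] head 81.77172634971919
scene ((351.1004333496094, 223.23631286621094), (46.523983001708984, 17.06930160522461), 82.23483276367188) ctr [0.6581 0.0202 0.114 ] L [np.float64(0.04110771891819303), np.float64(0.11736236554009533)] head 81.99641732743913
[ 0.5987 -0.1198  0.126 ]
[ 0.4682 -0.0996  0.126 ]
[ 0.4677 -0.0968  0.126 ]
[ 0.5957 -0.1234  0.126 ]
```

step_arm --targets "0.1 0.1 0.12 0 0 0 0.15; 0.1 0.2 0.24 0 0 0 0.3; 0.1 0.3 0.36 0 0 0 0.45; 0.1 0.4 0.48 0 0 0 0.6; 0.1 0.44 0.54 0 0 0 0.8; 0.1 0.44 0.54 0 0 0 1; 0.1 0.44 0.54 0 0 0 1; 0.1 0.44 0.54 0 0 0 1; 0.1 0.44 0.54 0 0 0 1; 0.1 0.44 0.54 0 0 0 1"

```text
clock: 7.72
eef_pos: [0.5889, -0.1231, 0.4083]
tool_rot: [-0.309, 0.951, 0.001, -0.001]
ft_force: [0.2, 0.2, -0.6]
grip_width: 0.0468
grasp_force: 0.0
```

step_arm --targets "0.1 0 0 0 0 0 0.16; 0.1 0 0 0 0 0 0.32; 0.1 0 0 0 0 0 0.48; 0.1 0 0 0 0 0 0.64; 0.1 0 0 0 0 0 0.8; 0.1 0 0 0 0 0 1; 0.1 0 0 0 0 0 1; 0.1 0 0 0 0 0 1"

```text
clock: 8.38
eef_pos: [0.5861, -0.1283, 0.4107]
tool_rot: [-0.646, 0.763, 0.0, -0.0]
ft_force: [-0.0, -0.5, -0.3]
grip_width: 0.047
grasp_force: 0.0
```

```bash
cat >> want.py <<'E'
def across(head,d):
    h=np.radians(head);A=np.array([np.cos(h),np.sin(h),0]);B=np.cross(Z,A);t=np.radians(d);z=np.sin(t)*A-np.cos(t)*Z
    return R.from_matrix(np.c_[np.cross(B,z),B,z])
E
python3 - <<'E'
from want import *
o=bot.get_obs();print(o["joint_pos"],o["eef_pos"],o["grip_width"])
Rt=across(81.8,20);zt=Rt.as_matrix()[:,2]
for s in(-.13,): go(np.array([.659,.0135,.105])+s*zt,Rt)
E
```

```text
[-0.2157  0.4967  0.8453  1.9199  0.0003 -1.6212] [ 0.5861 -0.1283  0.4107] 0.04697793647584056
shift/0.5 [ 0.1331  0.1956 -0.367 ] turn [ 0.4386 -0.0689  0.0279]
```

step_arm --targets "0.1 0.04 0.06 -0.07 0.15 -0.02 0.01; 0.1 0.08 0.12 -0.14 0.3 -0.05 0.02; 0.1 0.133 0.196 -0.22 0.439 -0.069 0.028; 0.1 0.133 0.196 -0.3 0.439 -0.069 0.028; 0.1 0.133 0.196 -0.367 0.439 -0.069 0.028; 0.1 0.133 0.196 -0.367 0.439 -0.069 0.028; 0.1 0.133 0.196 -0.367 0.439 -0.069 0.028; 0.1 0.133 0.196 -0.367 0.439 -0.069 0.028; 0.1 0.133 0.196 -0.367 0.439 -0.069 0.028"

```text
clock: 9.13
eef_pos: [0.6538, -0.0306, 0.2301]
tool_rot: [-0.644, 0.745, 0.112, 0.133]
ft_force: [0.5, -0.2, 0.3]
grip_width: 0.0471
grasp_force: 0.0
```

```bash
python3 - <<'E'
from want import *
o=bot.get_obs();print(o["joint_pos"],o["eef_pos"],o["grip_width"],o["ft_force"])
Rt=across(81.8,20);go(np.array([.659,.0135,.105]),Rt)
s=bot.camera("scene")[:,:,::-1][110:270,260:460];t=bot.camera("top")[:,:,::-1][120:280,210:410]
cv2.imwrite("pics/c3.png",cv2.resize(np.vstack([s,t]),None,fx=1.8,fy=1.8,interpolation=2))
E
```

```text
[-0.2059  0.564   0.4389  1.4633  0.3489 -1.6358] [ 0.6538 -0.0306  0.2301] 0.04712427350690909 [ 0.5345 -0.1638  0.3385]
shift/0.5 [ 0.0104  0.0881 -0.2503] turn [0.0005 0.0059 0.0022]
```

View pics/c3.png

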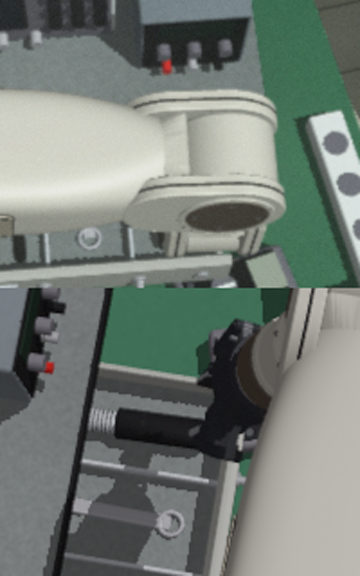

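The crop shows the gripper just outboard of the driver grip (crop (120–200, 428)), the lane is clear and the wrist stays clear of the shelf. Descending.

step_arm --targets "0.1 0.003 0.03 -0.08 0 0.006 0; 0.1 0.006 0.055 -0.16 0 0.006 0; 0.1 0.009 0.075 -0.21 0 0.006 0; 0.1 0.01 0.081 -0.23 0 0.006 0; 0.1 0.01 0.088 -0.25 0 0.006 0; 0.1 0.01 0.088 -0.25 0 0.006 0; 0.1 0.01 0.088 -0.25 0 0.006 0"

```text
clock: 9.82
eef_pos: [0.6595, 0.0133, 0.1051]
tool_rot: [-0.644, 0.745, 0.113, 0.131]
ft_force: [-0.3, 0.7, -0.2]
grip_width: 0.0471
grasp_force: 0.0
```

step_arm --targets "-0.4 0 0 0 0 0 0; -0.4 0 0 0 0 0 0; -0.4 0 0 0 0 0 0; -0.4 0 0 0 0 0 0; -0.4 0 0 0 0 0 0; -0.4 0 0 0 0 0 0"

```text
clock: 10.32
eef_pos: [0.66, 0.0129, 0.1062]
tool_rot: [-0.644, 0.745, 0.112, 0.132]
ft_force: [-1.3, -1.0, 6.8]
grip_width: 0.033
grasp_force: 61.0
```

step_arm --targets "-0.4 0 0 0.02 0 0 0; -0.4 0 0 0.05 0 0 0; -0.4 0 0 0.09 0 0 0; -0.4 0 0 0.13 0 0 0; -0.4 0 -0.01 0.17 0 0 0; -0.4 0 -0.02 0.18 0 0 0; -0.4 -0.02 -0.08 0.18 0 0 0; -0.4 -0.035 -0.15 0.18 0 0 0; -0.4 -0.05 -0.22 0.18 0 0 0; -0.4 -0.06 -0.29 0.18 0 0 0"

```text
clock: 11.15
eef_pos: [0.6269, -0.1325, 0.1926]
tool_rot: [-0.644, 0.745, 0.115, 0.13]
ft_force: [0.4, -0.8, -2.0]
grip_width: 0.0323
grasp_force: 60.1
```

```bash
python3 - <<'E'
from want import *
Rt=across(33.5,0);go(np.array([.4455,-.3215,.24]),Rt)
go(np.array([.4455,-.3215,.24]),across(58,10))
E
```

```text
shift/0.5 [-0.3628 -0.378   0.0948] turn [-0.3887  0.24   -1.061 ]
shift/0.5 [-0.3628 -0.378   0.0948] turn [-0.2111  0.0717 -0.5268]
```

step_arm --targets "-0.4 -0.04 -0.04 0.06 -0.05 0.02 -0.13; -0.4 -0.09 -0.09 0.095 -0.1 0.04 -0.26; -0.4 -0.14 -0.145 0.095 -0.15 0.06 -0.4; -0.4 -0.19 -0.2 0.095 -0.211 0.072 -0.527; -0.4 -0.24 -0.25 0.095 -0.211 0.072 -0.527; -0.4 -0.29 -0.3 0.095 -0.211 0.072 -0.527; -0.4 -0.33 -0.345 0.095 -0.211 0.072 -0.527; -0.4 -0.363 -0.378 0.095 -0.211 0.072 -0.527; -0.4 -0.363 -0.378 0.095 -0.211 0.072 -0.527; -0.4 -0.363 -0.378 0.095 -0.211 0.072 -0.527"

```text
clock: 11.98
eef_pos: [0.4454, -0.3213, 0.2402]
tool_rot: [-0.481, 0.872, 0.042, 0.077]
ft_force: [0.3, 0.8, -2.3]
grip_width: 0.0329
grasp_force: 60.5
```

```bash
python3 - <<'E'
from want import *
Rt=across(33.5,0);go(np.array([.4455,-.3215,.2]),Rt);o=bot.get_obs();print(o["grasp_force"],o["ft_force"],o["joint_pos"])
E
```

```text
shift/0.5 [ 0.0002 -0.0005 -0.0803] turn [-0.1604  0.1574 -0.538 ]
60.45598179101944 [ 0.2569  0.7535 -2.2929] [-0.7202  0.3546  0.1727  1.4165  0.173  -1.7309]
```

```bash
python3 - <<'E'
from want import *
Rt=across(33.5,20);go(np.array([.4455,-.3215,.12]),Rt)
E
```

```text
shift/0.5 [ 0.0002 -0.0005 -0.2403] turn [ 0.1597 -0.1557 -0.538 ]
```

step_arm --targets "-0.4 0 0 0 0.04 -0.04 -0.13; -0.4 0 0 0 0.08 -0.08 -0.27; -0.4 0 0 0 0.12 -0.12 -0.4; -0.4 0 0 0 0.16 -0.156 -0.538; -0.4 0 0 0 0.16 -0.156 -0.538; -0.4 0 0 -0.08 0.16 -0.156 -0.538; -0.4 0 0 -0.16 0.16 -0.156 -0.538; -0.4 0 0 -0.24 0.16 -0.156 -0.538; -0.4 0 0 -0.24 0.16 -0.156 -0.538; -0.4 0 0 -0.24 0.16 -0.156 -0.538"

```text
clock: 12.82
eef_pos: [0.4458, -0.3179, 0.1186]
tool_rot: [-0.286, 0.942, 0.053, 0.165]
ft_force: [1.5, -0.4, -2.2]
grip_width: 0.0327
grasp_force: 60.6
```

```bash
python3 - <<'E'
from want import *
Rt=across(33.5,20);go(np.array([.4455,-.3215,.015]),Rt)
s=bot.camera("scene")[:,:,::-1][310:470,220:420];t=bot.camera("top")[:,:,::-1][220:380,380:580]
cv2.imwrite("pics/c4.png",cv2.resize(np.vstack([s,t]),None,fx=1.8,fy=1.8,interpolation=2))
E
```

```text
shift/0.5 [-0.0007 -0.0072 -0.2072] turn [-0.0041 -0.0047 -0.008 ]
```

View pics/c4.png

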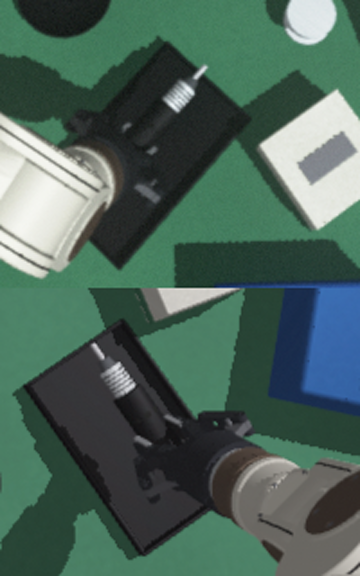

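The crop shows the driver held level along the tray's long axis. The bit would end at the far wall, so I'll shift 32 mm back, then lower.

step_arm --targets "-0.4 -0.027 -0.02 0 0 0 0; -0.4 -0.054 -0.043 0 0 0 0; -0.4 -0.054 -0.043 -0.05 0 0 0; -0.4 -0.054 -0.043 -0.1 0 0 0; -0.4 -0.054 -0.043 -0.15 0 0 0; -0.4 -0.054 -0.043 -0.18 0 0 0; -0.4 -0.054 -0.043 -0.195 0 0 0; -0.4 -0.054 -0.043 -0.2 0 0 0; -0.4 -0.054 -0.043 -0.205 0 0 0; -0.4 -0.054 -0.043 -0.205 0 0 0"

```text
clock: 13.75
eef_pos: [0.4209, -0.343, 0.0198]
tool_rot: [-0.286, 0.942, 0.048, 0.167]
ft_force: [0.0, -0.7, -2.3]
grip_width: 0.0328
grasp_force: 60.8
```

step_arm --targets "-0.4 0 0 -0.003 0 0 0; -0.4 0 0 -0.006 0 0 0; -0.4 0 0 -0.006 0 0 0"

```text
clock: 14.0
eef_pos: [0.42, -0.342, 0.0157]
tool_rot: [-0.286, 0.942, 0.049, 0.167]
ft_force: [0.4, -0.1, -2.8]
grip_width: 0.0328
grasp_force: 60.8
```

step_arm --targets "-0.4 0 0 -0.002 0 0 0; -0.4 0 0 -0.004 0 0 0; -0.4 0 0 -0.004 0 0 0"

```text
clock: 14.25
eef_pos: [0.4199, -0.3419, 0.0141]
tool_rot: [-0.285, 0.942, 0.049, 0.167]
ft_force: [-3.5, 0.6, 4.6]
grip_width: 0.033
grasp_force: 61.8
```

step_arm --targets "-0.1 0 0 0 0 0 0; 0 0 0 0 0 0 0; 0.1 0 0 0 0 0 0; 0.1 0 0 0 0 0 0; 0.1 0 0 0 0 0 0; 0.1 -0.02 -0.014 0.07 0 0 0; 0.1 -0.043 -0.028 0.14 0 0 0; 0.1 -0.065 -0.042 0.21 0 0 0; 0.1 -0.086 -0.056 0.28 0 0 0; 0.1 -0.086 -0.056 0.28 0 0 0"

```text
clock: 15.08
eef_pos: [0.3781, -0.3744, 0.1606]
tool_rot: [-0.285, 0.942, 0.043, 0.169]
ft_force: [1.8, -1.1, 0.7]
grip_width: 0.047
grasp_force: 0.0
```

```bash
python3 - <<'E'
from want import *
o=bot.get_obs();print(o["joint_pos"],o["eef_pos"])
Rt=tilt(40);zt=Rt.as_matrix()[:,2]
s=bot.camera("scene")[:,:,::-1][170:470,190:430];t=bot.camera("top")[:,:,::-1][130:430,260:580]
cv2.imwrite("pics/c5.png",cv2.resize(np.hstack([s,t]),None,fx=1.4,fy=1.4,interpolation=2))
go([.51,-.24,.30],tilt(20))
E
```

```text
[-0.977   0.3263 -0.1177  1.1089  0.3494 -1.5619] [ 0.3781 -0.3744  0.1606]
shift/0.5 [0.2658 0.2625 0.29  ] turn [ 0.3529  0.5345 -0.862 ]
```

View pics/c5.png

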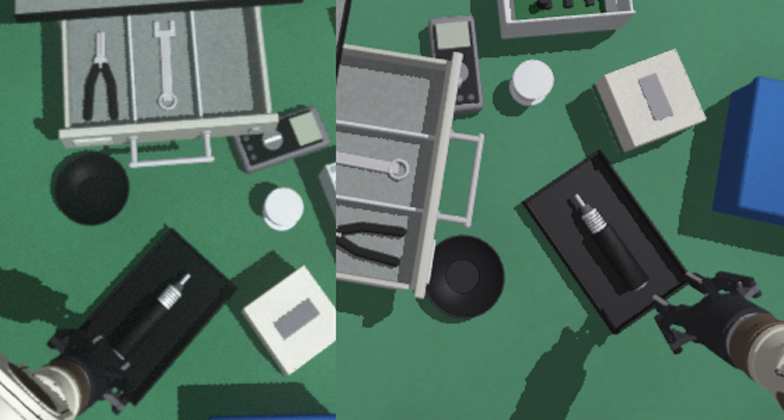

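The picture shows the driver flat in the tray, let go and clear of the walls, with the pliers and spanner still in their lanes. Back to the handle to push.

step_arm --targets "0.1 0 0 0.08 0 0 0; -0.3 0 0 0.16 0.05 0.08 -0.12; -0.3 0.05 0.05 0.24 0.1 0.16 -0.25; -0.3 0.1 0.1 0.29 0.15 0.24 -0.38; -0.3 0.16 0.16 0.29 0.21 0.32 -0.51; -0.3 0.22 0.21 0.29 0.27 0.4 -0.65; -0.3 0.266 0.262 0.29 0.32 0.48 -0.78; -0.3 0.266 0.262 0.29 0.353 0.534 -0.862; -0.3 0.266 0.262 0.29 0.353 0.534 -0.862; -0.3 0.266 0.262 0.29 0.353 0.534 -0.862"

```text
clock: 16.02
eef_pos: [0.5097, -0.2381, 0.2955]
tool_rot: [0.08, 0.981, 0.176, 0.013]
ft_force: [-0.1, 0.2, -0.4]
grip_width: 0.0301
grasp_force: 0.0
```

```bash
python3 - <<'E'
from want import *
o=bot.get_obs();print(o["joint_pos"],o["eef_pos"],o["grip_width"])
Rt=tilt(40);zt=Rt.as_matrix()[:,2];g=np.array([.5373,-.0985,.1142])
go(g-.12*zt,Rt);go(g,Rt)
E
```

```text
[-0.6064  0.4742  0.4554  1.7123  0.318  -0.469 ] [ 0.5097 -0.2381  0.2955] 0.030100856348983327
shift/0.5 [ 0.0297  0.127  -0.1787] turn [ 0.4305 -0.0751 -0.0046]
shift/0.5 [ 0.0552  0.2791 -0.3626] turn [ 0.4305 -0.0751 -0.0046]
```

step_arm --targets "-0.3 0.01 0.04 -0.06 0.15 -0.02 0; -0.3 0.02 0.08 -0.12 0.3 -0.05 0; -0.3 0.03 0.127 -0.179 0.43 -0.075 -0.005; -0.3 0.03 0.127 -0.179 0.43 -0.075 -0.005; -0.3 0.03 0.127 -0.179 0.43 -0.075 -0.005; -0.3 0.037 0.165 -0.225 0.43 -0.075 -0.005; -0.3 0.043 0.205 -0.27 0.43 -0.075 -0.005; -0.3 0.049 0.24 -0.315 0.43 -0.075 -0.005; -0.3 0.055 0.279 -0.363 0.43 -0.075 -0.005; -0.3 0.055 0.279 -0.363 0.43 -0.075 -0.005"

```text
clock: 16.85
eef_pos: [0.5365, -0.0973, 0.1165]
tool_rot: [0.078, 0.937, 0.339, 0.029]
ft_force: [-1.0, 1.2, -0.6]
grip_width: 0.0298
grasp_force: 0.0
```

step_arm --targets "-1 0 0 0 0 0 0; -1 0 0 0 0 0 0; -1 0 0 0 0 0 0; -1 0 0 0 0 0 0; -1 0 0 0 0 0 0; -1 0 0 0 0 0 0"

```text
clock: 17.35
eef_pos: [0.5387, -0.1009, 0.1193]
tool_rot: [0.08, 0.937, 0.34, 0.033]
ft_force: [-1.2, -3.1, 6.9]
grip_width: 0.0074
grasp_force: 59.1
```

step_arm --targets "-1 0.004 0.025 0 0 0 0; -1 0.012 0.075 0 0 0 0; -1 0.021 0.125 0 0 0 0; -1 0.029 0.175 0 0 0 0; -1 0.038 0.225 0 0 0 0; -1 0.046 0.275 0 0 0 0; -1 0.054 0.325 0 0 0 0; -1 0.062 0.37 0 0 0 0; -1 0.069 0.41 0 0 0 0; -1 0.069 0.41 0 0 0 0"

```text
clock: 18.18
eef_pos: [0.5738, 0.1088, 0.1194]
tool_rot: [0.077, 0.936, 0.342, 0.032]
ft_force: [2.1, 2.0, 1.9]
grip_width: 0.0072
grasp_force: 61.4
```

step_arm --targets "-1 0.001 0.004 0 0 0 0; -1 0.002 0.008 0 0 0 0; -1 0.002 0.012 0 0 0 0; -1 0.002 0.012 0 0 0 0"

```text
clock: 18.52
eef_pos: [0.5742, 0.1104, 0.1193]
tool_rot: [0.08, 0.936, 0.34, 0.032]
ft_force: [-3.5, -5.2, 9.1]
grip_width: 0.0078
grasp_force: 62.6
```

step_arm --targets "-1 0.001 0.004 0 0 0 0; -1 0.001 0.008 0 0 0 0; -1 0.001 0.008 0 0 0 0; -1 0.001 0.008 0 0 0 0"

```text
clock: 18.85
eef_pos: [0.5742, 0.1105, 0.1192]
tool_rot: [0.083, 0.937, 0.337, 0.032]
ft_force: [-11.1, -21.2, 17.4]
grip_width: 0.0072
grasp_force: 64.5
```

Position stops changing while the force climbs, so the drawer is against its stop. I'll ease off, release and retreat.

step_arm --targets "-1 -0.001 -0.007 0 0 0 0; -1 -0.001 -0.007 0 0 0 0; -0.3 -0.001 -0.007 0 0 0 0; -0.3 -0.001 -0.007 0 0 0 0; -0.3 -0.001 -0.007 0 0 0 0; -0.3 -0.001 -0.007 0 0 0 0; -0.3 -0.008 -0.05 0.05 0 0 0; -0.3 -0.015 -0.09 0.1 0 0 0; -0.3 -0.03 -0.18 0.21 0 0 0; -0.3 -0.03 -0.18 0.21 0 0 0"

```text
clock: 19.68
eef_pos: [0.5581, 0.0248, 0.2236]
tool_rot: [0.08, 0.937, 0.34, 0.03]
ft_force: [0.6, 0.2, -0.1]
grip_width: 0.0298
grasp_force: 0.0
```

step_arm --targets "-0.3 -0.05 -0.08 0.08 0 0 0; -0.3 -0.1 -0.16 0.16 0 0 0; -0.3 -0.2 -0.25 0.25 0 0 0; -0.3 -0.3 -0.35 0.3 0 0 0; -0.3 -0.3 -0.35 0.3 0 0 0; -0.3 -0.3 -0.35 0.3 0 0 0; -0.3 -0.3 -0.35 0.3 0 0 0; -0.3 -0.3 -0.35 0.3 0 0 0"

```text
clock: 20.35
eef_pos: [0.4068, -0.1524, 0.3738]
tool_rot: [0.082, 0.937, 0.339, 0.032]
ft_force: [-0.1, -0.2, -0.1]
grip_width: 0.03
grasp_force: 0.0
```

```bash
python3 - <<'E'
from want import *
s=bot.camera("scene")[:,:,::-1];t=bot.camera("top")[:,:,::-1]
cv2.imwrite("pics/scene6.png",s);cv2.imwrite("pics/top6.png",t)
s=cv2.resize(s[160:470,190:440],None,fx=1.4,fy=1.4,interpolation=2);t=cv2.resize(t[90:400,210:530],None,fx=1.4,fy=1.4,interpolation=2)
cv2.imwrite("pics/c6.png",np.hstack([s,t]))
E
```

```text
(no output)
```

View pics/c6.png

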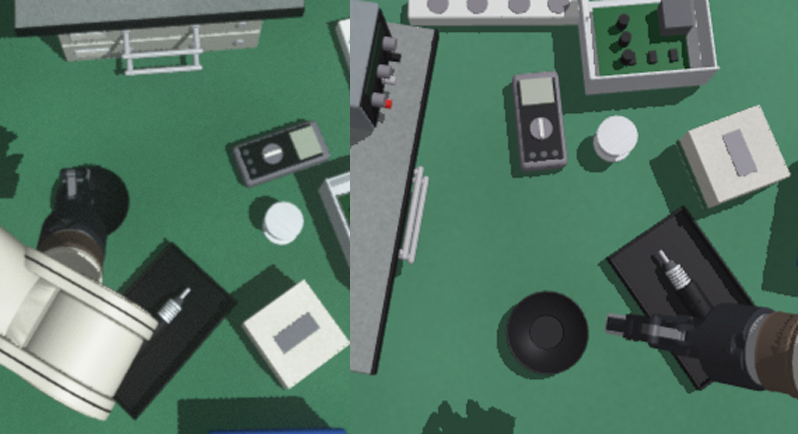

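The picture shows the drawer shut, the driver in the tray and the bystanders unmoved. I'll check the bar's shift from the start picture (initially within 0–8 mm of shut), then hand in.

```bash
python3 - <<'E'
from want import *
A=cv2.imread("pics/scene0.png",0);B=cv2.imread("pics/scene6.png",0)
print(proj("scene",[.5683,.1017,.126]),proj("scene",np.array([.5683,.1017,.126])+.005*a))
for c in(295,305,315): print(A[190:217,c].tolist(),B[190:217,c].tolist(),sep="\n")
E
```

```text
[306.005  198.6451] [305.8568 196.7171]
[141, 141, 140, 137, 138, 136, 123, 144, 200, 220, 189, 135, 108, 106, 104, 104, 106, 94, 107, 178, 203, 208, 169, 106, 104, 107, 107]
[136, 131, 133, 135, 131, 123, 110, 153, 196, 205, 165, 104, 96, 100, 99, 102, 100, 86, 104, 171, 196, 197, 160, 102, 102, 102, 102]
[140, 139, 141, 137, 133, 115, 127, 192, 217, 196, 166, 116, 110, 106, 107, 106, 97, 78, 134, 201, 218, 179, 115, 105, 104, 104, 108]
[136, 131, 132, 127, 122, 98, 132, 193, 212, 174, 121, 99, 99, 100, 97, 98, 88, 78, 130, 194, 210, 168, 105, 99, 98, 98, 100]
[138, 121, 100, 91, 95, 123, 182, 204, 202, 167, 109, 104, 105, 106, 105, 100, 94, 119, 195, 218, 186, 139, 107, 105, 106, 105, 106]
[131, 116, 95, 88, 90, 123, 185, 208, 182, 144, 105, 99, 102, 101, 103, 92, 85, 111, 187, 208, 180, 131, 102, 98, 99, 99, 99]
```

```bash
python3 -c "
from workcell import bot
print(bot.job_done())"
```

```text
the job is handed in; nothing more can be done
None
```

The job is handed in after about 20 s on the robot's clock: the torque driver lies flat in the tool tray, the top drawer is pushed shut against its stop with the pliers and spanner last seen in their lanes just before closing, and the meter, spool, carton and dish look unmoved, but no verdict was returned.

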